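Line up the clean jugs by size beside the water tap

ROBOT

A 6-joint arm with a two-finger parallel gripper is mounted at the origin on the work surface. World frame = base frame: x ahead of the robot, y to its left, z up, the work surface at z = 0. Lengths are in mm, angles in rad, forces in N, time in s.
With the tool pointing down it reaches from about 375 to 975 mm from the base axis. Payload 3.8 kg.
Tool frame: the origin (TCP) lies at the very end of the fingers, on their centre line; the grasp point (between the pads) lies 19 mm behind it; z points along the fingers, y is the direction in which the jaws open and shut (so a half turn about z gives the same grasp; the last joint's range is limited). The gripper opens to 88 mm and grips with 3 to 60 N. Pads are 18 mm wide; open, the fingers measure 123 mm over their backs; the gripper's body (75 mm by 187 mm) begins 45 mm behind the grasp point.
Start: joints at [1.298, 0.264, 1.604, -0, 1.274, -0.037], TCP at [157.692, 656.316, 238.706] pointing down, gripper open.
Joint ranges: [-2.63, 2.63], [-0.94, 2.18], [0.31, 2.57], [-1.31, 4.45], [0, 2.66], [-2.55, 2.55]. Speed limits (rad/s): [2.57, 2.57, 3.14, 3.14, 3.14, 3.14].

INTERFACE

Orientations are given as [roll, pitch, yaw] about the fixed x, y, z axes, in that order (R = Rz(yaw) Ry(pitch) Rx(roll)).
In Python, from bench import r gives the robot as it stands.
- The arm moves only by the tool apply_moves, never from a script. Its argument "steps" is a list that holds one entry, the list of rows, each a list of 7 numbers: the shift along the tool's x, y, z in units of 25 mm (1.0 is 25 mm), then the turn, a rotation vector about the tool's x, y, z in units of 5 degrees (1.0 is 5 degrees), then the opening, from 0 (shut) to 1 (fully open). A call has 1 to 8 rows; each row is the pose to reach, as a shift and turn from the pose commanded when the call began, along the tool's axes at that moment; what a row does not reach only later rows make up. A row lasts 1/10 s, in which the tool goes at most 50 mm and 8.59 degrees, less where a joint would pass 70% of its speed; a pose out of reach is approached as far as the arm can. A call with a gripper value outside its range is refused whole. The fingers move at their own pace and stop on an object; the grip force is fixed at half the most. Time passes only in rows, so rows that repeat a pose let the fingers close. It gives the time, the measured TCP pose, the force and the opening at its end, in the units of the state.
- r.read_state(): the state, without advancing time (a new reading comes with each control period).
- r.capture(name): name is "scene" or "top" or "wrist"; returns a dict with "pixels" (400x640x3 uint8, red, green, blue), "fx", "fy", "cx", "cy" (pixels), "dist_coeffs" ([k1, k2, p1, p2, k3] as OpenCV has them; the pictures are not rectified), "rvec" (rotation vector, rad) and "tvec" (3), from world to camera coordinates, as OpenCV has them; the wrist camera has in their place "hand_eye" (4x4, takes a point from camera to tool coordinates, whose origin is the TCP and whose axes are the flange's). Camera axes: x right, y down, z forward; pixel columns grow to the right and rows downward; lengths in mm; the calibration is good to about 2 mm. A picture is of the moment at which its call begins: read the wrist's pose just before it. There is no depth.
- r.sign_off(): hands the job in, once; it reports no verdict.
Trained networks look in the newest picture that a camera, given by its name, has taken for a name from the list of things; names that differ only in an ending like _2 or _b are one class to them, and where a whole thing is asked for, a point or a joint stands for the part that bears it (a point fixed in the world has none). Each returns a list of dicts, best first, with "conf" (0 to 1); they miss things now and then, are a little off and sometimes report something else, mostly with a low value. They report only what shows in the picture. A call takes as long as a camera call. They do not tell look-alikes from the thing itself.
- r.spot_in(camera, target): "point" ([x, y, z] in mm, in world coordinates, good to about 4 mm: the middle of the surface that is visible of it).
- r.regions_of(camera, target): "mask" (400x640 bool, what is visible of it).
The state is a dict: "time": time; "joint_pos": joint angles; "joint_velocities": joint speeds; "effort": joint torques, N m; "tcp_pos": TCP position; "orientation": TCP orientation; "contact_force": force on the tool from outside, world axes, zero at the start; "torque": the same for the moment, N m; "grip_width": finger opening in mm.
Only numpy, scipy, OpenCV 4.12 (cv2) and the standard library are available. Lean on these libraries where they do the work, as an engineer would, in place of code of your own. Each camera call takes 0.05 s, during which the arm holds its last target. There are 200 camera calls.

TASK

Put the four clean steel jugs away on the low shelf, one on each round rubber mat, in order of size: the biggest on the mat next to the water tap, then each smaller one in turn, the smallest at the far end. Stand every jug upright in the middle of its mat.

Things in the scene. Friction and masses are not known exactly. Their poses are not given: they have to be found in the camera images.
- jug_large: the biggest of four plain steel jugs: open straight-sided round cup, 68 mm across, 100 mm high, about 200 g; wire handle at its +x side (25 mm out from the wall, 31 to 86 mm up), small pouring lip at -x. Origin: centre of its underside; z up, any yaw. Grip the outside of the wall across its own y axis, clear of the handle.
- jug_medium: the second biggest of four plain steel jugs: open straight-sided round cup, 60 mm across, 80 mm high, about 150 g; wire handle at its +x side (25 mm out from the wall, 25 to 69 mm up), small pouring lip at -x. Origin: centre of its underside; z up, any yaw. Grip the outside of the wall across its own y axis, clear of the handle.
- jug_small: the second smallest of four plain steel jugs: open straight-sided round cup, 50 mm across, 62 mm high, about 100 g; wire handle at its +x side (24 mm out from the wall, 19 to 53 mm up), small pouring lip at -x. Origin: centre of its underside; z up, any yaw. Grip the outside of the wall across its own y axis, clear of the handle.
- jug_tiny: the smallest of four plain steel jugs: open straight-sided round cup, 40 mm across, 46 mm high, about 60 g; wire handle at its +x side (23 mm out from the wall, 14 to 40 mm up), small pouring lip at -x. Origin: centre of its underside; z up, any yaw. Grip the outside of the wall across its own y axis, clear of the handle.
- mat_a: one of four alike round black nubbed rubber mats, 84 mm across, 4 mm thick, fixed in a row about 130 mm apart on a low steel shelf (500 x 130 mm, top 40 mm above the table). Which mat is where in the row changes: go by position. Origin: centre of its underside, 40 mm above the table; its y axis runs along the row. A jug on it has its underside at 44 mm.
- mat_b: one of four alike round black nubbed rubber mats, 84 mm across, 4 mm thick, fixed in a row about 130 mm apart on a low steel shelf (500 x 130 mm, top 40 mm above the table). Which mat is where in the row changes: go by position. Origin: centre of its underside, 40 mm above the table; its y axis runs along the row. A jug on it has its underside at 44 mm.
- mat_c: one of four alike round black nubbed rubber mats, 84 mm across, 4 mm thick, fixed in a row about 130 mm apart on a low steel shelf (500 x 130 mm, top 40 mm above the table). Which mat is where in the row changes: go by position. Origin: centre of its underside, 40 mm above the table; its y axis runs along the row. A jug on it has its underside at 44 mm.
- mat_d: one of four alike round black nubbed rubber mats, 84 mm across, 4 mm thick, fixed in a row about 130 mm apart on a low steel shelf (500 x 130 mm, top 40 mm above the table). Which mat is where in the row changes: go by position. Origin: centre of its underside, 40 mm above the table; its y axis runs along the row. A jug on it has its underside at 44 mm.
- tap: steel counter water tap, fixed on the table beyond one end of the row (either end), in line with it, 160 mm from the nearest mat's centre: column 38 mm across, 220 mm high with its lever; spout and 115 mm square drip tray on its +x side, away from the robot. Origin: centre of its foot. At the row's other end, as far off, stands a 100 mm wide grey cylinder of cutlery, 200 mm high.
Mind the look-alikes: they are no part of the job. What is shaped like the jug_small but blue or orange is not meant.

How it is judged:
By the outcome, as a careful person would: the job done as asked, in the order asked, and still so for the second after the job is handed in, with the robot touching nothing.
It also fails if it takes over 112 s, if anything falls off the work surface, if the arm or the gripper's body presses on something with over 40 N, if the wrist force passes 120 N, or if a joint passes its speed limit or range.

## Working session

There is one attempt and no reset: what is moved stays moved. The work goes in short steps, Python scripts to look and compute and a tool call to move; the robot and the scene stay as the last step left them, time stands still between calls to the robot, and variables do not carry over. Pictures are saved under pics/ and viewed, about 12 in all and at most 16, crops included, and the job is handed in when it is done.

Besides the shell and the picture viewer there is one more tool, called after "Call:" as a command line: name --argument value ..., lists and objects as JSON in quotes. apply_moves: Moves the arm, as the interface text tells. Its arguments: {"type":"object","properties":{"steps":{"type":"array","items":{"type":"array","items":{"type":"array","items":{"type":"number"}}}}},"required":["steps"]}

```bash
ls; mkdir -p pics; python3 - <<'E'
from bench import r
import cv2
for n in("scene","top"):
    c=r.capture(n);cv2.imwrite(f"pics/{n}0.png",c["pixels"][:,:,::-1])
    print(n,c["fx"],c["cx"],c["cy"],c["dist_coeffs"],c["rvec"],c["tvec"])
    for t in("jug_large","jug_medium","jug_small","jug_tiny","mat_a","tap"):
        print(t,[([round(float(v)) for v in d["point"]],round(float(d["conf"]),2)) for d in r.spot_in(n,t)])
print(r.read_state())
E
```

```text
pics
scene 471.07340726839135 320.6643803052898 209.31499800694672 [-0.00042653  0.          0.          0.          0.        ] [ 1.25728796  2.43531873 -0.79505121] [ 326.59869994 -244.3551145  1465.78386323]
jug_large [([432, 109, 63], 0.75)]
jug_medium [([429, 275, 46], 0.78)]
jug_small [([528, -380, 37], 0.97), ([323, -311, 37], 0.95), ([633, -490, 45], 0.61), ([459, -274, 43], 0.6), ([272, -422, 40], 0.58)]
jug_tiny [([418, -74, 34], 0.74), ([603, 222, 42], 0.22)]
mat_a [([606, 99, 47], 0.95), ([633, -166, 44], 0.92), ([602, 226, 41], 0.89), ([628, -36, 45], 0.8), ([420, -70, 32], 0.34)]
tap [([705, -311, 15], 0.88), ([422, -72, 29], 0.39)]
top 486.0847121004631 329.8589520230232 200.66363246057497 [0.03056833 0.         0.         0.         0.        ] [ 2.13381432 -2.10969033  0.2143263 ] [ -74.09677054  470.05646297 1568.59840669]
jug_large [([430, 114, 30], 0.93), ([704, -317, 16], 0.49)]
jug_medium [([437, 280, 32], 0.61)]
jug_small [([324, -320, 22], 0.8), ([271, -432, 22], 0.75), ([627, -495, 34], 0.61), ([457, -281, 26], 0.6), ([604, 229, 42], 0.45)]
jug_tiny [([428, -69, 19], 0.73), ([436, 284, 33], 0.73)]
mat_a [([602, 231, 41], 0.84), ([637, -167, 46], 0.82), ([624, -42, 45], 0.78), ([605, 96, 44], 0.74)]
tap [([705, -316, 16], 0.68)]
{'time': 0.7, 'joint_pos': array([ 1.29806314e+00,  2.63880257e-01,  1.60393250e+00, -8.43082232e-06,
        1.27372540e+00, -3.68644364e-02]), 'joint_velocities': array([ 0.00248485,  0.00067813, -0.00123398, -0.00174262, -0.00045867,
       -0.00011698]), 'effort': array([-2.17503337e-03, -5.01851177e+01, -3.57137668e+01,  7.28393393e-02,
        1.84274098e-02, -4.10375469e-05]), 'tcp_pos': array([157.72592798, 656.33479327, 238.75555472]), 'orientation': array([3.14153849e+00, 1.00646838e-05, 2.90572637e+00]), 'contact_force': array([ 0.09019592, -0.6979699 ,  0.3445751 ]), 'torque': array([0.03927897, 0.03280774, 0.01159523]), 'grip_width': 87.59922449068918}
```

View pics/scene0.png

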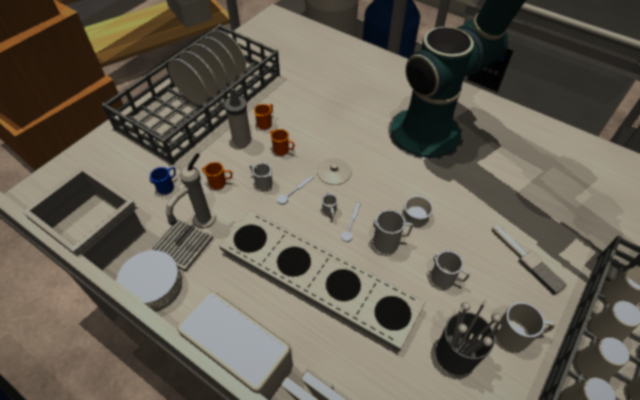

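View pics/top0.png

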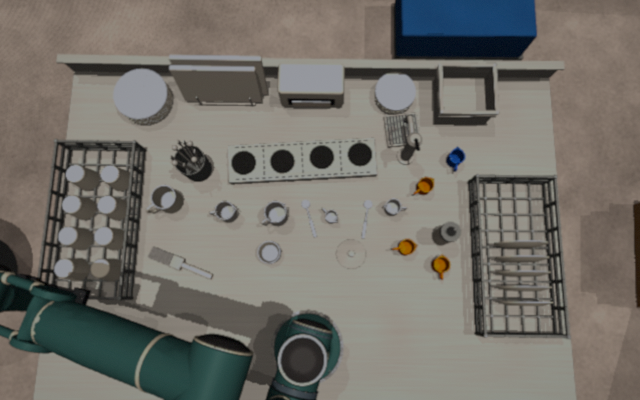

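The scene shows the tap at scene (195,195) / top (410,150), at the -y end, and the cutlery at top (190,160).

Possible jugs in the top view:
- (276,214), (227,212), (393,207) and (331,216) are steel jugs.
- (165,199) is a mug that could be taken for the large jug.
- (270,253) is a cup without a handle.
- The blue (456,158) and orange (425,186), (405,247), (441,265) jugs are look-alikes of jug_small.

I'll check these in a crop.

```bash
python3 - <<'E'
import cv2,numpy as np
a=cv2.imread("pics/top0.png")[180:270,140:430]
b=cv2.imread("pics/scene0.png")[150:360,240:560]
a=cv2.resize(a,(780,242),interpolation=cv2.INTER_CUBIC)
b=cv2.resize(b,(533,350),interpolation=cv2.INTER_CUBIC);b=cv2.copyMakeBorder(b,0,0,0,247,0)
cv2.imwrite("pics/crop1.png",np.vstack([a,b]))
E
```

```text
(no output)
```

View pics/crop1.png

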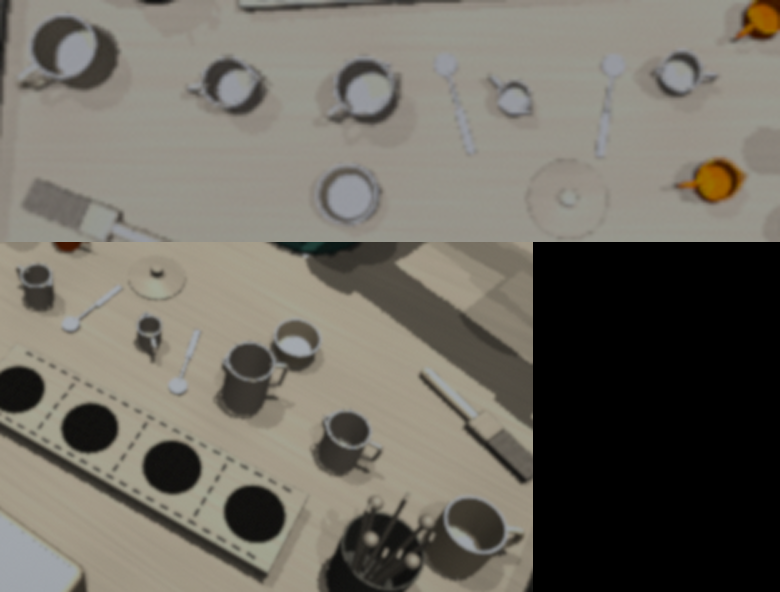

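The picks hold up. Large is top (276,214), medium (227,212), small (393,207) and tiny (331,216); the wide mug at (165,199) and the handleless cup are rejected. Next I fit silhouettes in both cameras.

```bash
cat > h.py <<'E'
import numpy as np,cv2
from bench import r
from scipy.optimize import minimize
D={"jug_large":(34,100,25,31,86),"jug_medium":(30,80,25,25,69),"jug_small":(25,62,24,19,53),"jug_tiny":(20,46,23,14,40)}
def camof(c,st=None):
    K=np.array([[c["fx"],0,c["cx"]],[0,c["fy"],c["cy"]],[0,0,1.]])
    if "rvec" in c: rv,tv=np.array(c["rvec"],float),np.array(c["tvec"],float)
    else:
        from scipy.spatial.transform import Rotation as R
        T=np.eye(4);T[:3,:3]=R.from_euler("xyz",st["orientation"]).as_matrix();T[:3,3]=st["tcp_pos"]
        M=np.linalg.inv(T@np.array(c["hand_eye"]));rv=cv2.Rodrigues(M[:3,:3])[0];tv=M[:3,3]
    return rv,tv,K,np.array(c["dist_coeffs"],float)
def proj(cam,P): return cv2.projectPoints(np.asarray(P,float).reshape(-1,1,3),*cam)[0].reshape(-1,2)
t=np.linspace(0,2*np.pi,40)
def circ(rad,z): return np.c_[rad*np.cos(t),rad*np.sin(t),0*t+z]
def render(cam,parts,p,off,S=4):
    c,s=np.cos(p[2]),np.sin(p[2]);Rz=np.array([[c,-s,0],[s,c,0],[0,0,1]])
    m=np.zeros((off[3]*S,off[2]*S),np.uint8)
    for Q in parts:
        q=(proj(cam,Q@Rz.T+[p[0],p[1],0])+.5-off[:2])*S
        cv2.fillConvexPoly(m,np.round(cv2.convexHull(q.astype(np.float32))*16).astype(np.int32),1,shift=4)
    return m
def jugparts(n,z0=0):
    R_,H,h,a,b=D[n]
    return [np.r_[circ(R_,z0),circ(R_,z0+H)],np.array([[x,y,z0+z] for x in(R_-3,R_+h) for y in(-3,3) for z in(a,b)])]
def matparts(): return [np.r_[circ(42,40),circ(42,44)]]
def fit(views,parts,p0,yaws,S=4):
    best=None
    V=[]
    for cam,mask in views:
        ys,xs=np.nonzero(mask);x0,y0=max(xs.min()-25,0),max(ys.min()-25,0)
        w,h=min(xs.max()+25,639)-x0,min(ys.max()+25,399)-y0;off=(x0,y0,w,h)
        V.append((cam,off,cv2.resize(mask[y0:y0+h,x0:x0+w].astype(np.float32),(w*S,h*S),interpolation=cv2.INTER_LINEAR)>.5))
    def f(p):
        e=0
        for cam,off,M in V:
            m=render(cam,parts,p,off)>0;e+=1-(m&M).sum()/(m|M).sum()
        return e/len(V)
    for y in yaws:
        s=minimize(f,[p0[0],p0[1],y],method="Nelder-Mead",options=dict(initial_simplex=[[p0[0],p0[1],y],[p0[0]+8,p0[1],y],[p0[0],p0[1]+8,y],[p0[0]-4,p0[1]-4,y+.4]],maxiter=120))
        if best is None or s.fun<best.fun: best=s
    return best
def masks(cam_name,cam,target,P,rad=15):
    "mask nearest to the projected point P"
    u=proj(cam,[P])[0];out=[]
    for d in r.regions_of(cam_name,target):
        ys,xs=np.nonzero(d["mask"])
        if len(xs)>20: out.append((np.hypot(*(np.array([xs.mean(),ys.mean()])-u)),d["mask"],d["conf"]))
    out=[o for o in out if o[0]<rad]
    return min(out,key=lambda o:o[0])[1] if out else None
E
python3 - <<'E'
from h import *
C={n:camof(r.capture(n)) for n in("scene","top")}
T={"jug_large":(430,112,50),"jug_medium":(433,278,40),"jug_small":(458,-278,30),"jug_tiny":(423,-71,23)}
for n,P in T.items():
    ms={c:masks(c,C[c],n,P) for c in C}
    for use in(("scene","top"),("scene",),("top",)):
        v=[(C[c],ms[c]) for c in use if ms[c] is not None]
        if v:
            s=fit(v,jugparts(n),P,np.arange(0,6.28,.785));print(n,use,len(v),s.x.round(2),round(s.fun,3))
for P in((604,229,44),(605,97,44),(626,-39,44),(635,-167,44)):
    v=[(C[c],m) for c in C if (m:=masks(c,C[c],"mat_a",P)) is not None]
    s=fit(v,matparts(),P,[0]);print("mat",len(v),s.x.round(1)[:2],round(s.fun,3))
E
```

```text
jug_large ('scene', 'top') 2 [425.64 107.84   2.23] 0.089
jug_large ('scene',) 1 [4.2465e+02 1.0768e+02 3.1000e-01] 0.098
jug_large ('top',) 1 [425.72 108.27   2.22] 0.072
jug_medium ('scene', 'top') 2 [431.7  274.48   1.66] 0.098
jug_medium ('scene',) 1 [432.67 272.84   1.67] 0.117
jug_medium ('top',) 1 [432.05 275.63   1.7 ] 0.056
jug_small ('scene', 'top') 2 [ 456.59 -275.79    4.61] 0.097
jug_small ('scene',) 1 [ 456.44 -277.03    4.58] 0.071
jug_small ('top',) 1 [ 456.48 -274.94    4.65] 0.109
jug_tiny ('scene', 'top') 2 [423.61 -72.63   7.14] 0.11
jug_tiny ('scene',) 1 [423.25 -72.62   7.07] 0.08
jug_tiny ('top',) 1 [424.32 -72.6    0.92] 0.121
mat 2 [602.2 225.7] 0.07
mat 2 [608.8  96.5] 0.081
mat 2 [626.8 -37.7] 0.053
mat 2 [ 636.1 -166.4] 0.071
```

```bash
cat >> h.py <<'E'
def go(x,y,z,psi):
    s=r.read_state();ps=s["orientation"][2];d=np.array([x,y,z])-s["tcp_pos"]
    ux=np.cos(ps)*d[0]+np.sin(ps)*d[1];uy=np.sin(ps)*d[0]-np.cos(ps)*d[1]
    w=(psi-ps+np.pi)%(2*np.pi)-np.pi
    print("go",np.round([ux/25,uy/25,-d[2]/25,-np.degrees(w)/5],2),"rows>=",round(np.linalg.norm(d)/50,1),round(abs(np.degrees(w))/8.59,1),"t",round(s["time"],1),s["orientation"].round(3),s["tcp_pos"].round(1))
E
python3 -c "
from h import *
go(425.7,108,240,2.22)"
```

```text
go [-15.55 -18.82  -0.05   7.86] rows>= 12.2 4.6 t 1.6 [-3.142 -0.     2.906] [157.7 656.3 238.7]
```

Call:
apply_moves --steps '[[[-1.2,-1.5,0,0,0,0.6,1],[-2.4,-2.9,0,0,0,1.2,1],[-3.6,-4.4,0,0,0,1.8,1],[-4.8,-5.8,0,0,0,2.4,1],[-6.0,-7.3,0,0,0,3.0,1],[-7.2,-8.7,0,0,0,3.6,1],[-8.4,-10.2,0,0,0,4.2,1],[-9.6,-11.6,0,0,0,4.8,1]]]'

```text
time: 2.4
tcp_pos: [323.7, 316.5, 239.0]
orientation: [3.141, 0.0, 2.485]
contact_force: [1.0, 0.4, -0.4]
grip_width: 88.3
```

```bash
python3 -c "
from h import *
go(425.7,108,240,2.22)"
```

```text
go [-8.32 -4.12 -0.04  3.04] rows>= 4.6 1.8 t 2.4 [3.141 0.    2.485] [323.7 316.5 239. ]
```

Call:
apply_moves --steps '[[[-2,-1,0,0,0,0.8,1],[-4,-2,0,0,0,1.5,1],[-6,-3,0,0,0,2.3,1],[-7.5,-3.7,0,0,0,2.8,1],[-8.32,-4.12,0,0,0,3.04,1],[-8.32,-4.12,0,0,0,3.04,1],[-8.32,-4.12,0,0,0,3.04,1]]]'

```text
time: 3.1
tcp_pos: [425.7, 109.5, 238.8]
orientation: [3.141, -0.0, 2.219]
contact_force: [-0.4, 0.6, -0.4]
grip_width: 88.4
```

```bash
cat >> h.py <<'E'
def wristfit(n,P,psi,save=None,z0=0,yaws=None):
    st=r.read_state();c=r.capture("wrist");cam=camof(c,st)
    if save: cv2.imwrite(save,c["pixels"][:,:,::-1])
    m=masks("wrist",cam,n,(P[0],P[1],z0+D[n][1]*.7 if n in D else 44),120)
    if m is None: print("no mask",proj(cam,[P]));return
    ys,xs=np.nonzero(m);print("bbox",xs.min(),xs.max(),ys.min(),ys.max())
    s=fit([(cam,m)],jugparts(n,z0) if n in D else matparts(),P,yaws if yaws is not None else [psi-.2,psi+.2]);print(n,s.x.round(2),round(s.fun,3));return s.x
E
python3 -c "
from h import *
wristfit('jug_large',(425.7,108,50),2.22,'pics/w1.png')
go(425.7,108,45,2.22)"
```

```text
bbox 267 353 109 231
jug_large [424.46 106.34   2.23] 0.058
go [-0.1  -0.05  7.75  0.03] rows>= 3.9 0.0 t 3.2 [ 3.142e+00 -1.000e-03  2.222e+00] [425.2 110.6 238.7]
```

View pics/w1.png

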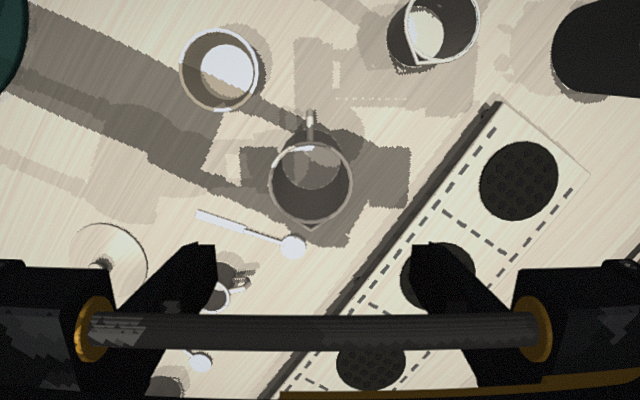

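The view shows the large jug at (310,185) between the fingers, with its handle straight up at (310,125). The yaw is right, so I go down.

Call:
apply_moves --steps '[[[-0.11,-0.12,1.5,0,0,0,1],[-0.11,-0.12,3,0,0,0,1],[-0.11,-0.12,4.5,0,0,0,1],[-0.11,-0.12,6,0,0,0,1],[-0.11,-0.12,7.2,0,0,0,1],[-0.11,-0.12,7.75,0,0,0,1],[-0.11,-0.12,7.75,0,0,0,0.4],[-0.11,-0.12,7.75,0,0,0,0.4]]]'

```text
time: 4.0
tcp_pos: [424.7, 107.0, 45.2]
orientation: [-3.141, -0.0, 2.224]
contact_force: [1.2, 0.3, 0.3]
grip_width: 74.1
```

Call:
apply_moves --steps '[[[0,0,0,0,0,0,0.4],[0,0,0,0,0,0,0.4],[0,0,0,0,0,0,0.4],[0,0,0,0,0,0,0.4]]]'

```text
time: 4.4
tcp_pos: [425.6, 106.2, 45.9]
orientation: [3.14, 0.0, 2.221]
contact_force: [-1.1, 0.8, 3.1]
grip_width: 68.2
```

```bash
python3 -c "
from h import *
go(636.4,-167.1,165,1.66)"
```

```text
go [-13.81   0.09  -4.76   6.43] rows>= 7.3 3.7 t 4.4 [3.14  0.    2.221] [425.6 106.2  45.9]
```

Call:
apply_moves --steps '[[[0,0,-1,0,0,0,0.4],[0,0,-2.4,0,0,0,0.4],[-0.6,0,-3.8,0,0,0.3,0.4],[-2,0,-4.7,0,0,1,0.4],[-3.7,0,-4.76,0,0,1.8,0.4],[-5.4,0,-4.76,0,0,2.6,0.4],[-7.1,0,-4.76,0,0,3.4,0.4],[-8.8,0,-4.76,0,0,4.2,0.4]]]'

```text
time: 5.2
tcp_pos: [558.7, -70.8, 163.9]
orientation: [-3.142, -0.0, 1.852]
contact_force: [0.7, 0.8, -1.9]
grip_width: 68.4
```

```bash
python3 -c "
from h import *
go(636.4,-167.1,165,1.66);print(r.read_state()['grip_width'])"
```

```text
go [-4.56  1.92 -0.04  2.2 ] rows>= 2.5 1.3 t 5.2 [-3.142 -0.     1.852] [558.7 -70.8 163.9]
68.42888304389788
```

Call:
apply_moves --steps '[[[-1.6,0.7,0,0,0,0.8,0.4],[-3.1,1.3,0,0,0,1.5,0.4],[-4.1,1.7,0,0,0,2,0.4],[-4.56,1.92,0,0,0,2.2,0.4],[-4.56,1.92,0,0,0,2.2,0.4],[-4.56,1.92,0,0,0,2.2,0.4],[-4.56,1.92,0,0,0,2.2,0.4]]]'

```text
time: 5.9
tcp_pos: [635.1, -163.7, 163.7]
orientation: [-3.14, -0.001, 1.665]
contact_force: [0.2, -0.0, -2.3]
grip_width: 68.2
```

```bash
python3 - <<'E'
from h import *
go(636.4,-167.1,91,1.66)
st=r.read_state();c=r.capture("wrist");cam=camof(c,st);im=c["pixels"][:,:,::-1].copy()
for x,y in((600.5,226.1),(612.5,95),(624.5,-36),(636.4,-167.1)):
    q=proj(cam,circ(42,44)+[x,y,0]);cv2.polylines(im,[q.astype(np.int32)],True,(0,255,0),1)
    m=masks("wrist",cam,"mat_a",(x,y,44),30)
    if m is not None: s=fit([(cam,m)],matparts(),(x,y),[0]);print(s.x[:2].round(1),round(s.fun,3))
cv2.imwrite("pics/w2.png",im)
E
```

```text
go [-0.14  0.04  2.91  0.05] rows>= 1.5 0.0 t 5.9 [-3.140e+00 -1.000e-03  1.665e+00] [ 635.1 -163.7  163.7]
```

View pics/w2.png

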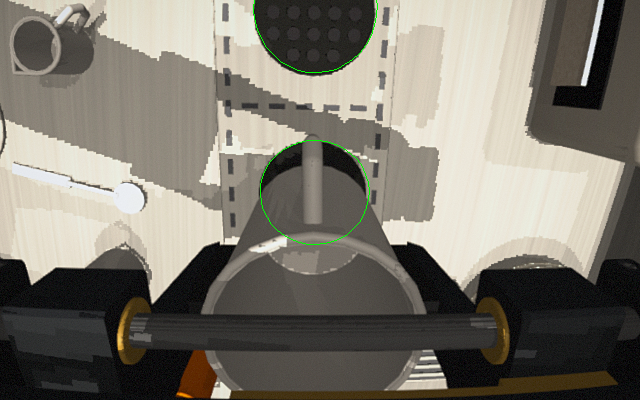

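The projected mat outlines match the picture at (315,190) and (315,20). The jug hangs over its mat with its handle along the row. I lower it.

Call:
apply_moves --steps '[[[-0.14,0.04,1,0,0,0,0.4],[-0.14,0.04,2,0,0,0,0.4],[-0.14,0.04,2.6,0,0,0,0.4],[-0.14,0.04,2.8,0,0,0,0.4],[-0.14,0.04,2.8,0,0,0,0.4],[-0.14,0.04,2.8,0,0,0,0.4]]]'

```text
time: 6.75
tcp_pos: [638.3, -168.6, 95.0]
orientation: [3.14, 0.001, 1.663]
contact_force: [-0.1, -0.5, -2.0]
grip_width: 68.1
```

```bash
python3 -c "
from h import *
go(636.4,-167.1,89.5,1.66)"
```

```text
go [ 0.07 -0.07  0.22  0.04] rows>= 0.1 0.0 t 6.8 [3.140e+00 1.000e-03 1.663e+00] [ 638.3 -168.6   95. ]
```

Call:
apply_moves --steps '[[[0.03,-0.03,0.12,0,0,0,0.4],[0.03,-0.03,0.2,0,0,0,0.4],[0.03,-0.03,0.2,0,0,0,0.4]]]'

```text
time: 7.05
tcp_pos: [637.4, -168.0, 90.0]
orientation: [3.14, 0.001, 1.663]
contact_force: [-1.1, 1.4, 1.2]
grip_width: 68.1
```

Call:
apply_moves --steps '[[[0,0,0,0,0,0,1],[0,0,0,0,0,0,1],[0,0,0,0,0,0,1],[0,0,-1,0,0,0,1],[0,0,-3,0,0,0,1],[0,0,-5,0,0,0,1],[0,0,-6,0,0,0,1]]]'

```text
time: 7.75
tcp_pos: [638.8, -168.4, 244.7]
orientation: [3.135, 0.003, 1.663]
contact_force: [0.8, 0.4, -0.5]
grip_width: 88.3
```

```bash
python3 - <<'E'
from h import *
wristfit('jug_large',(636.4,-167.1,94),1.66,z0=44)
C={n:camof(r.capture(n)) for n in("scene","top")}
for c in C:
    m=masks(c,C[c],"jug_large",(636,-167,94))
    if m is not None: s=fit([(C[c],m)],jugparts("jug_large",44),(636,-167),[1.66]);print(c,s.x.round(2),round(s.fun,3))
go(431.9,275,230,1.67)
E
```

```text
bbox 262 359 108 247
jug_large [ 637.01 -167.36    1.68] 0.061
scene [ 638.24 -167.53    1.62] 0.064
go [18.37 -6.47  0.26 -0.08] rows>= 9.7 0.0 t 8.1 [-3.138e+00 -1.000e-03  1.663e+00] [ 635.4 -167.4  236.4]
```

Large sits within about 1 mm of its mat centre. Next is the medium jug.

Call:
apply_moves --steps '[[[1.8,-0.65,0,0,0,0,1],[3.6,-1.3,0,0,0,0,1],[5.4,-1.9,0,0,0,0,1],[7.2,-2.5,0,0,0,0,1],[9,-3.2,0,0,0,0,1],[10.8,-3.8,0,0,0,0,1],[12.6,-4.4,0,0,0,0,1],[14.4,-5.1,0,0,0,0,1]]]'

```text
time: 8.85
tcp_pos: [474.3, 180.0, 236.3]
orientation: [-3.138, 0.001, 1.663]
contact_force: [0.8, 0.5, 0.4]
grip_width: 88.4
```

Call:
apply_moves --steps '[[[1.8,-0.65,0,0,0,0,1],[3.3,-1.1,0.2,0,0,0,1],[3.97,-1.37,0.3,0,0,0,1],[3.97,-1.37,0.3,0,0,0,1],[3.97,-1.37,0.3,0,0,0,1]]]'

```text
time: 9.35
tcp_pos: [432.3, 274.1, 229.5]
orientation: [-3.138, 0.002, 1.664]
contact_force: [-0.5, -0.4, -0.5]
grip_width: 87.9
```

```bash
python3 - <<'E'
from h import *
x=wristfit('jug_medium',(431.9,275,40),1.67)
go(x[0],x[1],36,x[2])
E
```

```text
bbox 274 347 113 222
jug_medium [429.74 272.08   1.69] 0.07
go [-0.05 -0.15  7.78 -0.36] rows>= 3.9 0.2 t 9.4 [-3.140e+00  1.000e-03  1.662e+00] [433.3 273.6 230.4]
```

Call:
apply_moves --steps '[[[-0.04,-0.1,1.5,0,0,0,1],[-0.04,-0.1,3,0,0,0,1],[-0.04,-0.1,4.5,0,0,-0.2,1],[-0.04,-0.1,6,0,0,-0.2,1],[-0.04,-0.1,7.2,0,0,-0.2,1],[-0.04,-0.1,7.76,0,0,-0.2,1],[-0.04,-0.1,7.76,0,0,-0.2,0.3],[-0.04,-0.1,7.76,0,0,-0.2,0.3]]]'

```text
time: 10.25
tcp_pos: [432.0, 273.3, 38.4]
orientation: [3.14, -0.0, 1.68]
contact_force: [0.2, -0.1, 1.5]
grip_width: 74.5
```

Call:
apply_moves --steps '[[[0,0,0,0,0,0,0.3],[0,0,0,0,0,0,0.3],[0,0,0,0,0,0,0.3],[0,0,0,0,0,0,0.3],[0,0,0,0,0,0,0.3],[0,0,0,0,0,0,0.3]]]'

```text
time: 10.85
tcp_pos: [432.2, 274.0, 39.3]
orientation: [3.139, -0.001, 1.681]
contact_force: [-0.8, -0.4, 7.2]
grip_width: 59.9
```

```bash
python3 -c "
from h import *
go(624.5,-36,155,1.66)"
```

```text
go [-13.17   6.28  -4.63   0.24] rows>= 7.7 0.1 t 10.8 [ 3.139e+00 -1.000e-03  1.681e+00] [432.2 274.   39.3]
```

Call:
apply_moves --steps '[[[0,0,-1,0,0,0,0.3],[0,0,-2.4,0,0,0,0.3],[-0.6,0.3,-3.8,0,0,0,0.3],[-2,1,-4.6,0,0,0.2,0.3],[-3.7,1.8,-4.63,0,0,0.2,0.3],[-5.4,2.6,-4.63,0,0,0.2,0.3],[-7.1,3.4,-4.63,0,0,0.2,0.3],[-8.8,4.2,-4.63,0,0,0.2,0.3]]]'

```text
time: 11.65
tcp_pos: [560.1, 64.7, 153.7]
orientation: [3.141, -0.0, 1.664]
contact_force: [-0.0, 1.5, -2.2]
grip_width: 59.8
```

Call:
apply_moves --steps '[[[-1.6,0.8,0,0,0,0,0.3],[-3.1,1.5,0,0,0,0,0.3],[-4,1.9,0,0,0,0,0.3],[-4.37,2.08,0,0,0,0,0.3],[-4.37,2.08,0,0,0,0,0.3],[-4.37,2.08,0,0,0,0,0.3],[-4.37,2.08,0,0,0,0,0.3]]]'

```text
time: 12.35
tcp_pos: [620.4, -36.3, 153.1]
orientation: [-3.141, -0.001, 1.665]
contact_force: [-0.5, -0.1, -1.6]
grip_width: 59.8
```

```bash
python3 -c "
from h import *
for i in range(2): go(624.5,-36,85,1.66);r.capture('top')
print(r.read_state()['grip_width'],r.read_state()['contact_force'])
C=camof(r.capture('top'))
"
```

```text
go [-0.    0.16  2.72  0.05] rows>= 1.4 0.0 t 12.3 [-3.141e+00 -1.000e-03  1.665e+00] [620.4 -36.3 153.1]
go [-0.    0.16  2.73  0.05] rows>= 1.4 0.0 t 12.4 [-3.141 -0.     1.665] [620.5 -36.3 153.1]
60.222728993482576 [ 0.47365872 -0.1461641  -2.67859829]
```

Call:
apply_moves --steps '[[[0,0.15,1,0,0,0,0.3],[0,0.15,2,0,0,0,0.3],[0,0.15,2.5,0,0,0,0.3],[0,0.15,2.65,0,0,0,0.3],[0,0.15,2.65,0,0,0,0.3]]]'

```text
time: 13.0
tcp_pos: [624.6, -37.1, 86.7]
orientation: [-3.141, -0.0, 1.664]
contact_force: [-0.0, -0.3, -2.5]
grip_width: 60.1
```

Call:
apply_moves --steps '[[[0,0,0.06,0,0,0,0.3],[0,0,0.14,0,0,0,0.3],[0,0,0.14,0,0,0,0.3]]]'

```text
time: 13.3
tcp_pos: [625.5, -37.6, 84.2]
orientation: [3.14, 0.0, 1.663]
contact_force: [-0.7, 0.4, -2.0]
grip_width: 59.7
```

Call:
apply_moves --steps '[[[0,0,0.06,0,0,0,0.3],[0,0,0.06,0,0,0,0.3],[0,0,0.06,0,0,0,0.3]]]'

```text
time: 13.6
tcp_pos: [625.6, -37.6, 83.4]
orientation: [3.14, 0.0, 1.663]
contact_force: [-2.9, -1.0, 6.5]
grip_width: 60.1
```

Contact is made, so I release and rise.

Call:
apply_moves --steps '[[[0,0,0,0,0,0,1],[0,0,0,0,0,0,1],[0,0,0,0,0,0,1],[0,0,-1,0,0,0,1],[0,0,-3,0,0,0,1],[0,0,-5,0,0,0,1],[0,0,-6,0,0,0,1],[0,0,-6,0,0,0,1]]]'

```text
time: 14.4
tcp_pos: [628.3, -37.7, 238.0]
orientation: [3.131, 0.002, 1.663]
contact_force: [0.0, -0.4, -0.3]
grip_width: 88.3
```

```bash
python3 - <<'E'
from h import *
wristfit('jug_medium',(624.5,-36,84),1.68,z0=44)
go(456.5,-275.8,230,1.48)
E
```

```text
bbox 267 348 116 237
jug_medium [625.05 -38.57   1.68] 0.055
go [-8.87 -7.59  0.08  2.1 ] rows>= 5.8 1.2 t 14.5 [3.141 0.    1.663] [625.1 -37.4 232. ]
```

Call:
apply_moves --steps '[[[-1.4,-1.2,0,0,0,0.4,1],[-2.8,-2.4,0,0,0,0.8,1],[-4.2,-3.6,0,0,0,1.2,1],[-5.6,-4.8,0,0,0,1.6,1],[-7,-6,0,0,0,2.1,1],[-8.3,-7.1,0.1,0,0,2.1,1],[-8.87,-7.59,0.1,0,0,2.1,1],[-8.87,-7.59,0.1,0,0,2.1,1]]]'

```text
time: 15.3
tcp_pos: [453.5, -276.7, 226.2]
orientation: [-3.137, -0.002, 1.476]
contact_force: [0.8, -0.1, -1.0]
grip_width: 88.3
```

Call:
apply_moves --steps '[[[0,0,0,0,0,0,1],[0,0,0,0,0,0,1]]]'

```text
time: 15.5
tcp_pos: [456.5, -274.6, 228.1]
orientation: [-3.14, -0.001, 1.481]
contact_force: [0.6, 0.1, 0.4]
grip_width: 88.1
```

```bash
python3 - <<'E'
from h import *
x=wristfit('jug_small',(456.5,-275.8,30),4.62)
go(x[0],x[1],24,x[2]-np.pi);r.capture("top");go(x[0],x[1],24,x[2]-np.pi)
E
```

```text
bbox 281 339 142 223
jug_small [ 453.14 -277.72    4.64] 0.051
go [-0.14 -0.14  8.19 -0.23] rows>= 4.1 0.1 t 15.6 [-3.141e+00 -1.000e-03  1.481e+00] [ 456.9 -274.7  228.8]
go [-0.13 -0.14  8.2  -0.23] rows>= 4.1 0.1 t 15.7 [-3.141 -0.     1.482] [ 457.  -274.8  229.1]
```

Call:
apply_moves --steps '[[[-0.1,-0.1,1.5,0,0,-0.2,1],[-0.1,-0.1,3,0,0,-0.2,1],[-0.1,-0.1,4.5,0,0,-0.2,1],[-0.1,-0.1,6,0,0,-0.2,1],[-0.1,-0.1,7.4,0,0,-0.2,1],[-0.1,-0.1,8.1,0,0,-0.2,1],[-0.1,-0.1,8.15,0,0,-0.2,0.2],[-0.1,-0.1,8.15,0,0,-0.2,0.2]]]'

```text
time: 16.45
tcp_pos: [454.2, -277.6, 25.7]
orientation: [-3.141, -0.0, 1.498]
contact_force: [0.2, -0.0, 0.5]
grip_width: 74.4
```

Call:
apply_moves --steps '[[[0,0,0,0,0,0,0.2],[0,0,0,0,0,0,0.2],[0,0,0,0,0,0,0.2],[0,0,0,0,0,0,0.2],[0,0,0,0,0,0,0.2],[0,0,0,0,0,0,0.2],[0,0,0,0,0,0,0.2]]]'

```text
time: 17.15
tcp_pos: [454.6, -278.6, 27.2]
orientation: [3.14, 0.001, 1.497]
contact_force: [-1.3, 1.7, 5.8]
grip_width: 49.9
```

```bash
python3 -c "
from h import *
go(612.5,95,240,1.66)"
```

```text
go [15.37  5.2  -8.51 -1.87] rows>= 9.2 1.1 t 17.1 [3.140e+00 1.000e-03 1.497e+00] [ 454.6 -278.6   27.2]
```

Call:
apply_moves --steps '[[[0,0,-1,0,0,0,0.2],[0,0,-2.6,0,0,0,0.2],[0,0,-4.3,0,0,0,0.2],[0.6,0.2,-6,0,0,0,0.2],[1.8,0.6,-7.4,0,0,-0.4,0.2],[3.4,1.15,-8.4,0,0,-0.8,0.2],[5.2,1.75,-8.51,0,0,-1.2,0.2],[7,2.35,-8.51,0,0,-1.6,0.2]]]'

```text
time: 17.95
tcp_pos: [526.4, -106.7, 240.7]
orientation: [3.138, 0.001, 1.637]
contact_force: [1.3, -0.5, -1.4]
grip_width: 50.1
```

Call:
apply_moves --steps '[[[1.8,0.25,0,0,0,-0.3,0.2],[3.6,0.5,0,0,0,-0.3,0.2],[5.4,0.75,0,0,0,-0.3,0.2],[6.8,1,0,0,0,-0.3,0.2],[7.6,1.15,0.5,0,0,-0.3,0.2],[7.6,1.15,1,0,0,-0.3,0.2],[7.6,1.15,1,0,0,-0.3,0.2]]]'

```text
time: 18.65
tcp_pos: [539.3, 83.5, 210.8]
orientation: [-3.137, 0.001, 1.664]
contact_force: [-0.1, -0.8, -0.7]
grip_width: 49.8
```

```bash
python3 -c "
from h import *
go(612.5,95,75,1.66);r.capture('top');go(612.5,95,75,1.66);print(r.read_state()['grip_width'])"
```

```text
go [0.18 2.96 5.43 0.05] rows>= 3.1 0.0 t 18.6 [-3.137e+00  1.000e-03  1.664e+00] [539.3  83.5 210.8]
go [0.21 2.93 5.47 0.04] rows>= 3.1 0.0 t 18.7 [-3.138e+00  1.000e-03  1.663e+00] [540.   82.9 211.8]
50.011823293387216
```

Call:
apply_moves --steps '[[[0.2,1.2,0.5,0,0,0,0.2],[0.2,2.3,1.5,0,0,0,0.2],[0.2,2.94,3,0,0,0,0.2],[0.2,2.94,4.3,0,0,0,0.2],[0.2,2.94,5.2,0,0,0,0.2],[0.2,2.94,5.3,0,0,0,0.2],[0.2,2.94,5.3,0,0,0,0.2],[0.2,2.94,5.3,0,0,0,0.2]]]'

```text
time: 19.5
tcp_pos: [615.5, 94.9, 83.0]
orientation: [3.138, 0.0, 1.662]
contact_force: [0.3, 0.5, -0.4]
grip_width: 50.2
```

```bash
python3 -c "
from h import *
r.capture('top');go(612.5,95,70.5,1.66)"
```

```text
go [ 0.01 -0.13  0.51  0.03] rows>= 0.3 0.0 t 19.6 [ 3.138 -0.     1.662] [615.7  95.1  83.4]
```

Call:
apply_moves --steps '[[[0,-0.08,0.2,0,0,0,0.2],[0,-0.08,0.4,0,0,0,0.2],[0,-0.08,0.46,0,0,0,0.2],[0,-0.08,0.46,0,0,0,0.2]]]'

```text
time: 19.95
tcp_pos: [612.5, 95.4, 71.2]
orientation: [3.14, 0.0, 1.664]
contact_force: [-3.5, -0.7, 7.3]
grip_width: 50.0
```

Call:
apply_moves --steps '[[[0,0,0.05,0,0,0,0.2],[0,0,0.05,0,0,0,0.2],[0,0,0.05,0,0,0,0.2]]]'

```text
time: 20.25
tcp_pos: [612.6, 95.4, 71.2]
orientation: [3.14, 0.0, 1.663]
contact_force: [-5.7, -1.0, 12.8]
grip_width: 50.2
```

Call:
apply_moves --steps '[[[0,0,-0.05,0,0,0,0.2],[0,0,-0.05,0,0,0,1],[0,0,-0.05,0,0,0,1],[0,0,-0.05,0,0,0,1],[0,0,-1,0,0,0,1],[0,0,-3,0,0,0,1],[0,0,-5,0,0,0,1],[0,0,-6.4,0,0,0,1]]]'

```text
time: 21.05
tcp_pos: [613.1, 95.4, 231.5]
orientation: [3.138, -0.0, 1.663]
contact_force: [0.4, 0.8, -0.0]
grip_width: 88.0
```

```bash
python3 - <<'E'
from h import *
r.capture("top");r.capture("top")
wristfit('jug_small',(612.5,95,75),4.8,z0=44)
go(424,-72.6,220,0.9)
E
```

```text
bbox 274 338 143 232
jug_small [611.43  96.58   4.82] 0.047
go [-5.99 -8.13  0.36  8.74] rows>= 5.1 5.1 t 21.2 [ 3.14  -0.     1.663] [612.6  95.3 229. ]
```

Call:
apply_moves --steps '[[[-1,-1.4,0,0,0,1.3,1],[-2,-2.8,0,0,0,2.6,1],[-3,-4.2,0,0,0,4,1],[-4,-5.6,0,0,0,5.4,1],[-5,-6.9,0,0,0,6.8,1],[-5.8,-7.9,0.2,0,0,8,1],[-5.99,-8.13,0.36,0,0,8.74,1],[-5.99,-8.13,0.36,0,0,8.74,1]]]'

```text
time: 22.05
tcp_pos: [420.6, -73.0, 216.0]
orientation: [-3.137, 0.003, 0.898]
contact_force: [0.8, 0.7, 0.7]
grip_width: 88.5
```

Call:
apply_moves --steps '[[[0,0,0,0,0,0,1],[0,0,0,0,0,0,1],[0,0,0,0,0,0,1]]]'

```text
time: 22.35
tcp_pos: [423.9, -72.1, 218.9]
orientation: [-3.141, 0.0, 0.902]
contact_force: [0.3, 0.6, 0.0]
grip_width: 88.3
```

```bash
python3 - <<'E'
from h import *
x=wristfit('jug_tiny',(424,-72.6,23),.9,"pics/w4.png")
go(x[0],x[1],9,x[2])
E
```

```text
bbox 288 334 127 204
jug_tiny [420.08 -73.73   0.84] 0.098
go [-0.14 -0.08  8.41  0.71] rows>= 4.2 0.4 t 22.4 [-3.141  0.     0.902] [423.9 -72.2 219.2]
```

View pics/w4.png

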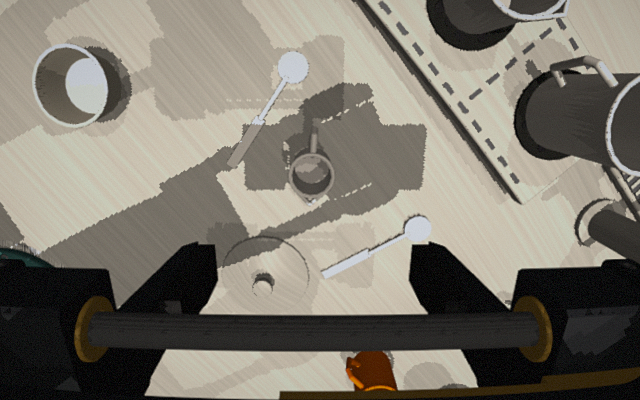

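The tiny jug is at (310,175) with its handle up at (315,130), and a spoon lies to its left at (235,160). I go down with the jaws partly closed to stay clear of the spoon.

Call:
apply_moves --steps '[[[-0.1,-0.06,1,0,0,0.6,0.7],[-0.1,-0.06,2.5,0,0,0.6,0.7],[-0.1,-0.06,4,0,0,0.6,0.7],[-0.1,-0.06,5.5,0,0,0.6,0.7],[-0.1,-0.06,7,0,0,0.6,0.7],[-0.1,-0.06,8.1,0,0,0.6,0.7],[-0.1,-0.06,8.4,0,0,0.6,0.7],[-0.1,-0.06,8.4,0,0,0.6,0.7]]]'

```text
time: 23.25
tcp_pos: [420.0, -73.2, 8.4]
orientation: [-3.139, 0.001, 0.849]
contact_force: [-0.4, -0.5, -0.6]
grip_width: 61.8
```

Call:
apply_moves --steps '[[[0,0,0,0,0,0,0.1],[0,0,0,0,0,0,0.1],[0,0,0,0,0,0,0.1],[0,0,0,0,0,0,0.1],[0,0,0,0,0,0,0.1],[0,0,0,0,0,0,0.1],[0,0,0,0,0,0,0.1],[0,0,0,0,0,0,0.1]]]'

```text
time: 24.05
tcp_pos: [422.3, -73.9, 10.8]
orientation: [3.139, -0.002, 0.848]
contact_force: [-1.3, 0.7, 7.5]
grip_width: 39.3
```

```bash
python3 -c "
from h import *
go(600.5,226.1,200,1.66);print(r.read_state()['grip_width'])"
```

```text
go [13.72 -2.59 -7.57 -9.31] rows>= 7.9 5.4 t 24.1 [ 3.139e+00 -2.000e-03  8.480e-01] [422.3 -73.9  10.8]
39.34903836771756
```

Call:
apply_moves --steps '[[[0,0,-1,0,0,0,0.1],[0,0,-2.6,0,0,0,0.1],[0,0,-4.3,0,0,0,0.1],[0.6,-0.1,-5.9,0,0,-0.6,0.1],[1.8,-0.3,-7.1,0,0,-1.6,0.1],[3.4,-0.6,-7.57,0,0,-2.9,0.1],[5.1,-1,-7.57,0,0,-4.3,0.1],[6.8,-1.3,-7.57,0,0,-5.7,0.1]]]'

```text
time: 24.85
tcp_pos: [509.9, 76.8, 200.1]
orientation: [3.139, -0.001, 1.35]
contact_force: [-0.7, -1.2, -1.3]
grip_width: 39.6
```

```bash
python3 -c "
from h import *
go(600.5,226.1,120,1.66);print(r.read_state()['grip_width'])"
```

```text
go [ 6.62  2.23  3.2  -3.55] rows>= 3.8 2.1 t 24.9 [ 3.139e+00 -1.000e-03  1.350e+00] [509.9  76.8 200.1]
39.57021770604583
```

Call:
apply_moves --steps '[[[1.8,0.6,0,0,0,-1.2,0.1],[3.6,1.2,0,0,0,-2.4,0.1],[5.3,1.8,0.5,0,0,-3.55,0.1],[6.4,2.15,1.8,0,0,-3.55,0.1],[6.62,2.23,3.1,0,0,-3.55,0.1],[6.62,2.23,3.2,0,0,-3.55,0.1],[6.62,2.23,3.2,0,0,-3.55,0.1],[6.62,2.23,3.2,0,0,-3.55,0.1]]]'

```text
time: 25.65
tcp_pos: [600.8, 223.9, 120.3]
orientation: [3.139, -0.0, 1.655]
contact_force: [0.1, -0.8, -0.2]
grip_width: 40.0
```

```bash
python3 -c "
from h import *
r.capture('top');r.capture('top');go(600.5,226.1,54.5,1.66)"
```

```text
go [ 0.09 -0.03  2.66 -0.07] rows>= 1.3 0.0 t 25.8 [ 3.138e+00 -1.000e-03  1.654e+00] [601.4 223.9 121.1]
```

Call:
apply_moves --steps '[[[0.08,-0.02,1,0,0,0,0.1],[0.08,-0.02,1.9,0,0,0,0.1],[0.08,-0.02,2.35,0,0,0,0.1],[0.08,-0.02,2.45,0,0,0,0.1],[0.08,-0.02,2.5,0,0,0,0.1],[0.08,-0.02,2.55,0,0,0,0.1],[0.08,-0.02,2.55,0,0,0,0.1]]]'

```text
time: 26.45
tcp_pos: [600.3, 226.4, 55.9]
orientation: [3.14, -0.0, 1.655]
contact_force: [-0.8, -0.3, -0.7]
grip_width: 39.7
```

Call:
apply_moves --steps '[[[0,0,0.03,0,0,0,0.1],[0,0,0.06,0,0,0,0.1],[0,0,0.06,0,0,0,0.1]]]'

```text
time: 26.75
tcp_pos: [600.2, 226.4, 54.8]
orientation: [3.14, -0.0, 1.655]
contact_force: [-2.1, -1.1, 5.8]
grip_width: 39.2
```

Call:
apply_moves --steps '[[[0,0,0,0,0,0,0.8],[0,0,0,0,0,0,0.8],[0,0,0,0,0,0,0.8],[0,0,-0.5,0,0,0,0.8],[0,0,-2,0,0,0,1],[0,0,-4,0,0,0,1],[0,0,-6,0,0,0,1],[0,0,-7,0,0,0,1]]]'

```text
time: 27.55
tcp_pos: [601.7, 227.0, 235.1]
orientation: [3.133, -0.002, 1.655]
contact_force: [0.7, 1.0, -0.1]
grip_width: 88.3
```

Call:
apply_moves --steps '[[[0,-1.5,0,0,0,0,1],[0,-3,0,0,0,0,1],[0,-4,0,0,0,0,1],[0,-4,0,0,0,0,1],[0,-4,0,0,0,0,1]]]'

```text
time: 28.05
tcp_pos: [500.3, 218.0, 229.3]
orientation: [3.139, -0.0, 1.656]
contact_force: [-0.0, 0.1, -0.8]
grip_width: 87.7
```

```bash
python3 - <<'E'
from h import *
st=r.read_state();cw=camof(r.capture("wrist"),st);im=r.capture("scene")["pixels"][:,:,::-1].copy();C={"wrist":cw,"scene":camof(r.capture("scene")),"top":camof(r.capture("top"))}
M={"jug_tiny":(600.5,226.1,1.65),"jug_small":(612.5,95,4.82),"jug_medium":(624.5,-36,1.68),"jug_large":(636.4,-167.1,1.66)}
for n,(x,y,w) in M.items():
    for c in C:
        m=masks(c,C[c],n,(x,y,44+.5*D[n][1]),20)
        if m is not None: s=fit([(C[c],m)],jugparts(n,44),(x,y),[w]);print(n,c,s.x.round(2),round(s.fun,3))
for n,(x,y,w) in M.items():
    for z in(44,44+D[n][1]): cv2.polylines(im,[proj(C["scene"],circ(D[n][0],z)+[x,y,0]).astype(np.int32)],True,(0,255,0),1)
cv2.imwrite("pics/end.png",cv2.resize(im[120:370,170:490],None,fx=2.3,fy=2.3))
print(r.read_state()["time"])
E
```

```text
jug_tiny wrist [600.26 226.13   1.68] 0.083
jug_tiny top [6.0127e+02 2.2428e+02 5.7000e-01] 0.382
jug_small wrist [605.98  95.95   4.96] 0.696
jug_small scene [614.23  97.11   4.77] 0.104
jug_small top [615.66  98.37   4.75] 0.097
jug_medium scene [627.96 -38.67   1.62] 0.1
jug_medium top [627.23 -35.18   1.67] 0.086
jug_large scene [ 638.7  -167.86    1.67] 0.054
jug_large top [ 638.48 -164.96    2.91] 0.097
28.85
```

View pics/end.png

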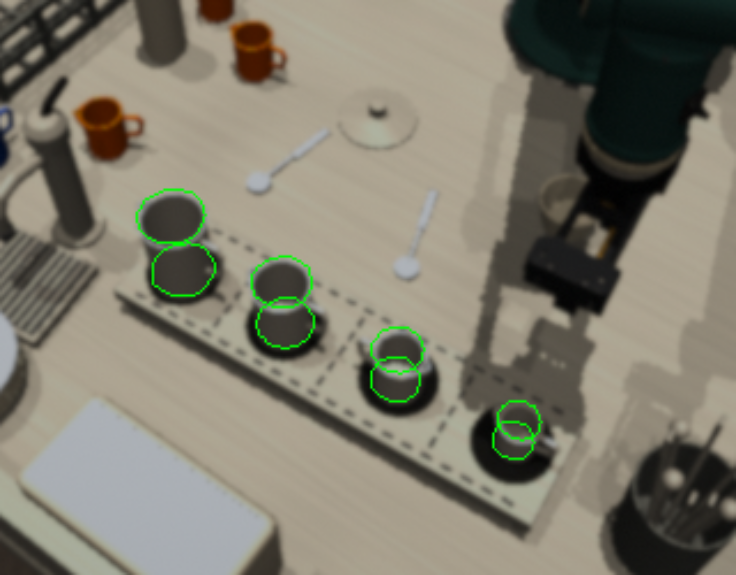

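All four jugs stand upright on their mats, largest by the tap at crop (65,190) and tiny by the cutlery at (515,430). The arm is clear of everything, so I hand the job in.

```bash
python3 -c "
from bench import r
print(r.sign_off())"
```

```text
the job is handed in; nothing more can be done
None
```

The job is handed in: all four steel jugs stand upright on their mats, in order large, medium, small, tiny from the tap end to the cutlery end. It took about 29 s of robot time, and the look-alikes were left alone. The gripper was open and about 100 mm clear of the row at hand-in.

**What agreed:** each jug's wrist-camera fit right after release, and the final picture, put the jugs within about 3 mm of the mat centres. The final scene and top fits of large, medium and small also came within about 5 mm.

**What did not agree:**
- **Tiny jug:** the top view of it fitted poorly and the scene camera returned no detection. Only its wrist fit was good, at under 1 mm off.
- **Small jug:** its last wrist fit was useless, apparently because the jug was only partly in view. The earlier wrist fit and the scene and top fits agree with each other.
- **Large jug:** the top view gave a wrong handle direction, but its position was fine.

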